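Rack the kahk stamps in reverse order

TASK

The four kahk stamps stand on the glass tray in the order they were just used; the next batch runs the other way, so move them into the wooden storage rack in reverse order. The stamp at the brass-ball (left) end of the tray goes into the compartment farthest from the rack's brass ball, the next one beside it, and so on, until the one from the tray's plain end sits next to the rack's brass ball. Stand each one upright, fully down on the floor of its own compartment, without tipping any stamp over on the way.

Things in the scene. Friction and masses are not known exactly. Their poses are not given: they have to be found in the camera images.
- stamp_red: Loose red kahk stamp (biscuit press) of hard silicone, 50 to 100 g: a round foot 46 mm across and 18 mm thick with a ring of white petal marks on it, and on that a straight round upright grip 23 mm across; 60 mm high in all. Origin: centre of its underside; z up along the grip. Starts standing on the coaster of its own colour.
- stamp_yellow: Loose yellow kahk stamp (biscuit press) of hard silicone, 50 to 100 g: a round foot 46 mm across and 18 mm thick with a ring of white petal marks on it, and on that a straight round upright grip 23 mm across; 60 mm high in all. Origin: centre of its underside; z up along the grip. Starts standing on the coaster of its own colour.
- stamp_green: Loose green kahk stamp (biscuit press) of hard silicone, 50 to 100 g: a round foot 46 mm across and 18 mm thick with a ring of white petal marks on it, and on that a straight round upright grip 23 mm across; 60 mm high in all. Origin: centre of its underside; z up along the grip. Starts standing on the coaster of its own colour.
- stamp_blue: Loose blue kahk stamp (biscuit press) of hard silicone, 50 to 100 g: a round foot 46 mm across and 18 mm thick with a ring of white petal marks on it, and on that a straight round upright grip 23 mm across; 60 mm high in all. Origin: centre of its underside; z up along the grip. Starts standing on the coaster of its own colour.
- coaster_red: Fixed round red coaster, 62 mm across, 3 mm thick, lying on the tray's floor under the red stamp; it cannot be moved and stays to show where that stamp stood. Origin: centre of its underside.
- coaster_yellow: Fixed round yellow coaster, 62 mm across, 3 mm thick, lying on the tray's floor under the yellow stamp; it cannot be moved and stays to show where that stamp stood. Origin: centre of its underside.
- coaster_green: Fixed round green coaster, 62 mm across, 3 mm thick, lying on the tray's floor under the green stamp; it cannot be moved and stays to show where that stamp stood. Origin: centre of its underside.
- coaster_blue: Fixed round blue coaster, 62 mm across, 3 mm thick, lying on the tray's floor under the blue stamp; it cannot be moved and stays to show where that stamp stood. Origin: centre of its underside.
- glass_tray: Fixed green glass tray, 84 (x) by 288 (y) mm, floor 6 mm thick, rim 12 mm high. +y points to the robot's left within 20 degrees; a brass ball, top 30 mm high, stands on that end. The four coasters lie in a row along y at 102, 34, -34, -102 mm (which colour where varies), each with its stamp. Origin: centre of its underside, z up.
- storage_rack: Fixed dark wooden rack, 76 (x) by 280 (y) mm, 20 mm high, floor 6 mm thick, empty: four open-topped compartments in a row, centres at y = 102, 34, -34, -102 mm, inside 66 (x) by 64 (y) mm, a pale spot on each floor. +y points to the robot's left within 20 degrees; a brass ball, top 30 mm high, stands on that end. Left or right of the tray. Origin: centre of its underside, z up.
Mind the look-alikes: they are no part of the job. Of the things shaped like the stamp_green, the green one is meant. Of the things shaped like the stamp_yellow, the yellow one is meant.

How it is judged:
At the end, for the whole second after the job is handed in: Each stamp is at rest, released and upright (within 0.1 rad) on the floor of the storage rack, within 13 mm along x and along y of the centre of the compartment that mirrors its starting place: from the coaster at y on the tray to the compartment at -y in the rack (((y of coaster_red in the frame of glass_tray between 0.082 and 0.122 m and y of stamp_red in the frame of storage_rack between -0.115 and -0.089 m) or (y of coaster_red in the frame of glass_tray between 0.014 and 0.054 m and y of stamp_red in the frame of storage_rack between -0.047 and -0.021 m) or (y of coaster_red in the frame of glass_tray between -0.054 and -0.014 m and y of stamp_red in the frame of storage_rack between 0.021 and 0.047 m) or (y of coaster_red in the frame of glass_tray between -0.122 and -0.082 m and y of stamp_red in the frame of storage_rack between 0.089 and 0.115 m)) and x of stamp_red in the frame of storage_rack between -0.013 and 0.013 m and z of stamp_red in the frame of storage_rack between 0.003 and 0.009 m and angle between each of stamp_red, stamp_yellow, stamp_green, stamp_blue's own z axis and vertical below 0.1 rad and linear speed of each of stamp_red, stamp_yellow, stamp_green, stamp_blue below 0.02 m/s and ((y of coaster_yellow in the frame of glass_tray between 0.082 and 0.122 m and y of stamp_yellow in the frame of storage_rack between -0.115 and -0.089 m) or (y of coaster_yellow in the frame of glass_tray between 0.014 and 0.054 m and y of stamp_yellow in the frame of storage_rack between -0.047 and -0.021 m) or (y of coaster_yellow in the frame of glass_tray between -0.054 and -0.014 m and y of stamp_yellow in the frame of storage_rack between 0.021 and 0.047 m) or (y of coaster_yellow in the frame of glass_tray between -0.122 and -0.082 m and y of stamp_yellow in the frame of storage_rack between 0.089 and 0.115 m)) and x of stamp_yellow in the frame of storage_rack between -0.013 and 0.013 m and z of stamp_yellow in the frame of storage_rack between 0.003 and 0.009 m and ((y of coaster_green in the frame of glass_tray between 0.082 and 0.122 m and y of stamp_green in the frame of storage_rack between -0.115 and -0.089 m) or (y of coaster_green in the frame of glass_tray between 0.014 and 0.054 m and y of stamp_green in the frame of storage_rack between -0.047 and -0.021 m) or (y of coaster_green in the frame of glass_tray between -0.054 and -0.014 m and y of stamp_green in the frame of storage_rack between 0.021 and 0.047 m) or (y of coaster_green in the frame of glass_tray between -0.122 and -0.082 m and y of stamp_green in the frame of storage_rack between 0.089 and 0.115 m)) and x of stamp_green in the frame of storage_rack between -0.013 and 0.013 m and z of stamp_green in the frame of storage_rack between 0.003 and 0.009 m and ((y of coaster_blue in the frame of glass_tray between 0.082 and 0.122 m and y of stamp_blue in the frame of storage_rack between -0.115 and -0.089 m) or (y of coaster_blue in the frame of glass_tray between 0.014 and 0.054 m and y of stamp_blue in the frame of storage_rack between -0.047 and -0.021 m) or (y of coaster_blue in the frame of glass_tray between -0.054 and -0.014 m and y of stamp_blue in the frame of storage_rack between 0.021 and 0.047 m) or (y of coaster_blue in the frame of glass_tray between -0.122 and -0.082 m and y of stamp_blue in the frame of storage_rack between 0.089 and 0.115 m)) and x of stamp_blue in the frame of storage_rack between -0.013 and 0.013 m and z of stamp_blue in the frame of storage_rack between 0.003 and 0.009 m); the robot touches nothing.
It fails at once if a stamp is tipped over (angle between any of stamp_red, stamp_yellow, stamp_green, stamp_blue's own z axis and vertical above 0.8 rad).
It also fails if it takes over 120 s, if anything falls off the work surface, if the arm or the gripper's body presses on something with over 40 N, if the wrist force passes 120 N, or if a joint passes its speed limit or range.

ROBOT

A 7-joint arm with a two-finger parallel gripper is mounted at the origin on the work surface. World frame = base frame: x ahead of the robot, y to its left, z up, the work surface at z = 0. Lengths are in m, angles in rad, forces in N, time in s.
With the tool pointing down it reaches from about 0.425 to 0.95 m from the base axis. Payload 4.7 kg.
Tool frame: the origin (TCP) lies between the finger pads; the fingertips stand 14 mm ahead of it and the grasp point (between the pads) lies 5 mm behind it; z points along the fingers, y is the line along which they close (so a half turn about z gives the same grasp; the last joint's range is limited). The gripper opens to 87 mm and grips with 3 to 60 N. Pads are 19 mm wide; open, the fingers measure 117 mm over their backs; the gripper's body (75 mm by 190 mm) begins 51 mm behind the grasp point.
Start: joints at [-1.217, 0.469, -0.049, 1.532, 0.024, 1.141, -0.082], TCP at [0.252, 0.626, 0.237] pointing down, gripper open.
Joint ranges: [-2.59, 2.59], [-0.33, 1.99], [-1.39, 1.29], [0.1, 2.45], [-1.04, 4.18], [0.21, 1.99], [-2.66, 2.66]. Speed limits (rad/s): [2.57, 2.57, 3.14, 3.14, 3.14, 3.14, 3.14].

INTERFACE

Orientations are given as a rotation vector (axis times angle).
In Python, from rig import env gives the robot as it stands. The module is installed in compiled form; this text tells all that it offers.
- The arm moves only by the tool apply_moves, never from a script. Its argument "commands" is a list of rows, each a list of 4 numbers: the shift along the tool's x, y, z scaled (see below), then the turn about the tool's z scaled (see below). A call has 1 to 10 rows; each row shifts and turns the commanded pose from where the row before left it, along the tool's axes as they then stand; what a row does not reach is not made up. The controller multiplies each number of a shift by 20 mm and each number of a turn by 4 degrees. A row lasts 1/12 s, in which the tool goes at most 41.7 mm and 7.16 degrees, less where a joint would pass 70% of its speed; a pose out of reach is approached as far as the arm can. A call with a number of a shift or a turn outside -1 to 1 is refused whole. A call with a gripper value outside its range is refused whole. "hand" is the opening, from 0 (shut) to 1 (fully open), set as the call begins (left out, the last holds). The fingers move at their own pace and stop on an object; the grip force is fixed at half the most. Time passes only in rows, so rows that do not move let the fingers close. It gives the time, the measured TCP pose, the force, the opening and the grip force at its end, in the units of the state.
- env.state(): the state, without advancing time (a new reading comes with each control period).
- env.get_image(name): name is "scene" or "top" or "wrist"; returns a dict with "pixels" (480x640x3 uint8, red, green, blue), "z_map" (480x640 float32, m along the optical axis (not along the pixel's ray), 0 where there is no reading), "fx", "fy", "cx", "cy" (pixels), "cam_to_world" (4x4, takes a point from camera to world coordinates); the wrist camera has in their place "T_tool_cam" (4x4, takes a point from camera to tool coordinates, whose origin is the TCP and whose axes are the flange's). Camera axes: x right, y up, looking along -z (the intrinsics and any distortion apply to the point x, -y, -z); pixel columns grow to the right and rows downward; lengths in m; the calibration is good to about 2 mm. A picture is of the moment at which its call begins: read the wrist's pose just before it.
- env.hand_in(): hands the job in; it is judged then, once.
The state is a dict: "clock": time; "q": joint angles; "qvel": joint speeds; "tau": joint torques, N m; "ee_pos": TCP position; "orientation": TCP orientation; "ft_force": force on the tool from outside, world axes, zero at the start; "ft_torque": the same for the moment, N m; "width": opening from 0.0 (shut) to 1.0 (fully open); "gripper_force": force on a finger pad.
Only numpy, scipy, OpenCV 4.12 (cv2) and the standard library are available. Lean on these libraries where they do the work, as an engineer would, in place of code of your own. Each camera call takes 0.05 s, during which the arm holds its last target. There are 200 camera calls.

## Working session

There is one attempt and no reset: what is moved stays moved. The work goes in short steps, Python scripts to look and compute and a tool call to move; the robot and the scene stay as the last step left them, time stands still between calls to the robot, and variables do not carry over. Pictures are saved under pics/ and viewed, at most 14 in all, crops included, and the job is handed in when it is done.

Besides the shell and the picture viewer there is one more tool, called as name(argument=value, ...), one argument or row to a line, values as JSON. apply_moves: Moves the arm, as the interface text tells. Shifts and turns lie within -1 to 1; 1 stands for 20 mm of shift or 4 degrees of turn. Its arguments: {"type":"object","properties":{"commands":{"type":"array","items":{"type":"array","items":{"type":"number","minimum":-1,"maximum":1}}},"hand":{"type":"number"}},"required":["commands"]}

```bash
mkdir -p pics; cat > h.py <<'E'
import numpy as np, cv2
from rig import env
from scipy.spatial.transform import Rotation as R
def cloud(d, T):
    v,u=np.mgrid[0:480,0:640]; z=d["z_map"]
    p=np.stack([(u-d["cx"])/d["fx"]*z, -(v-d["cy"])/d["fy"]*z, -z, np.ones_like(z)],-1)
    return (p@np.array(T).T)[...,:3]
def save(n,img): cv2.imwrite("pics/"+n+".png",cv2.cvtColor(img,cv2.COLOR_RGB2BGR))
E
python3 - <<'E'
from h import *
s=env.state(); print({k:np.round(v,3) for k,v in s.items()})
for n in("top","scene"):
    d=env.get_image(n); save(n,d["pixels"]); np.savez(n,z=d["pixels"],c=cloud(d,d["cam_to_world"]))
    print(n,d.keys(),d["fx"],np.round(d["cam_to_world"],3).tolist())
E
```

```text
{'clock': np.float64(0.0), 'q': array([-1.217,  0.469, -0.049,  1.534,  0.024,  1.141, -0.082]), 'qvel': array([-0.002, -0.001,  0.001, -0.001, -0.   , -0.   ,  0.   ]), 'tau': array([-0.0000e+00, -5.0798e+01, -8.1000e-02, -2.3616e+01, -6.2000e-02,
        3.8000e-02,  0.0000e+00]), 'ee_pos': array([0.252, 0.626, 0.235]), 'orientation': array([-5.980e-01, -3.084e+00,  3.000e-03]), 'ft_force': array([ 0.045, -0.199,  0.692]), 'ft_torque': array([ 0.023, -0.027,  0.021]), 'gripper_force': np.float64(0.0), 'width': np.float64(1.001)}
top dict_keys(['pixels', 'z_map', 'fx', 'fy', 'cx', 'cy', 'cam_to_world']) 604.0399194742319 [[0.008, 0.999, -0.035, 0.466], [-1.0, 0.009, 0.021, 0.018], [0.022, 0.035, 0.999, 1.072], [0.0, 0.0, 0.0, 1.0]]
scene dict_keys(['pixels', 'z_map', 'fx', 'fy', 'cx', 'cy', 'cam_to_world']) 576.4664117601659 [[-0.041, -0.651, 0.758, 1.319], [0.999, -0.009, 0.047, 0.067], [-0.024, 0.759, 0.651, 0.738], [0.0, 0.0, 0.0, 1.0]]
```

View pics/top.png

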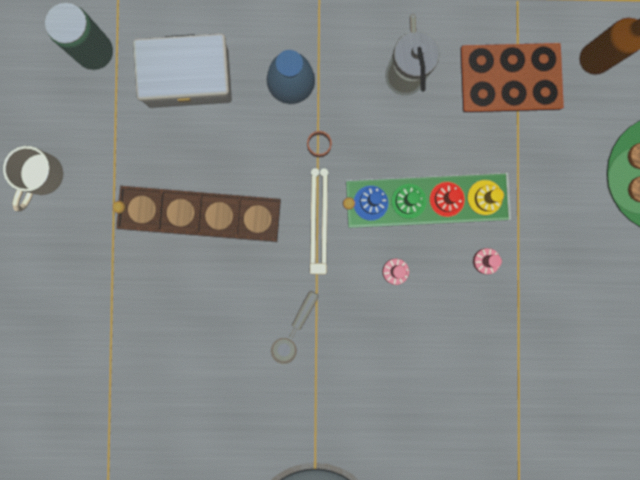

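View pics/scene.png

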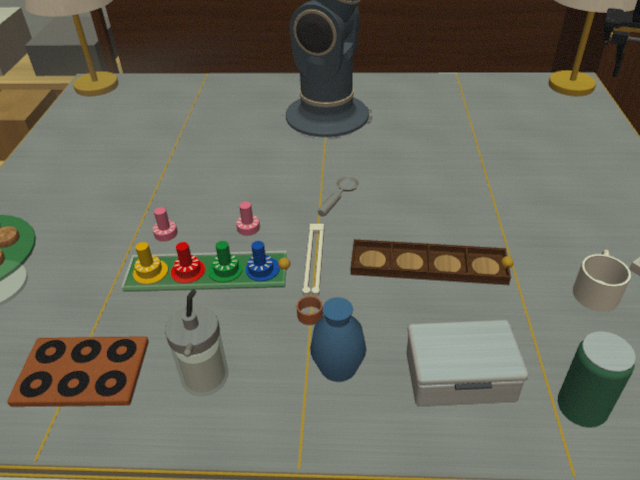

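Left to right, the tray holds blue (372,202), green (409,201), red (448,199) and yellow (487,197), with its ball at (348,203). The rack is at left with its ball at (118,207). Two pink look-alikes stand off the tray at (396,271) and (487,261). The green and yellow stamps on their own-colour coasters are the ones meant. I'll confirm this in a crop while measuring.

```bash
python3 - <<'E'
from h import *
a=np.load("top.npz"); c=a["c"]; im=a["z"]
save("crop",cv2.resize(im[160:295,335:520],None,fx=4,fy=4))
def st(n,u,v,r=22):
    q=c[v-r:v+r,u-r:u+r].reshape(-1,3); z=q[:,2]; t=q[(z>.058)&(z<.085)]
    f=q[(z>.02)&(z<.033)]
    print(n,len(t),np.round(t.mean(0),4),np.round((t.min(0)+t.max(0))/2,4), len(f), np.round((f.min(0)+f.max(0))/2,4))
for n,u,v in(("b",372,202),("g",409,201),("r",448,199),("y",487,197),("p",396,271),("p",487,261)): st(n,u,v,16)
# rack
hs=cv2.cvtColor(im,cv2.COLOR_RGB2HSV)
for n,(u0,u1,v0,v1) in dict(rack=(105,295,175,255),tray=(335,520,165,235)).items():
    q=c[v0:v1,u0:u1]; m=(q[...,2]>(.013 if n=="rack" else .008))&(q[...,2]<(.026 if n=="rack" else .04))
    if n=="rack":
        h=hs[v0:v1,u0:u1]; m&=h[...,2]<110
    r=cv2.minAreaRect(q[m][:,:2].astype(np.float32)*1000); print(n,m.sum(),r,q[m][:,2].mean())
    b=(hs[v0:v1,u0:u1,1]>120)&(np.abs(hs[v0:v1,u0:u1,0].astype(int)-20)<8); 
    for vv,uu in [(207,118)] if n=="rack" else [(203,348)]: print("ball",c[vv-1:vv+2,uu-1:uu+2].reshape(-1,3).mean(0))
# spots
for u,v in((142,209),(181,212),(219,215),(257,219)): 
    q=c[v-18:v+19,u-18:u+19];h=hs[v-18:v+19,u-18:u+19];m=h[...,2]>95
    print("spot",m.sum(),q[m].mean(0).round(4))
s=env.state();print(R.from_rotvec(s["orientation"]).as_matrix().round(3))
for n,u,v in(("vase",290,62),("pump",415,50)): print(n,c[v-20:v+20,u-15:u+15].reshape(-1,3)[:,2].max())
E
```

```text
b 151 [ 0.5749 -0.0975  0.0675] [ 0.5755 -0.0977  0.0656] 356 [ 0.5748 -0.0975  0.0263]
g 150 [ 0.5755 -0.1601  0.0672] [ 0.5762 -0.1605  0.0658] 348 [ 0.5755 -0.1604  0.0266]
r 154 [ 0.5797 -0.2292  0.0676] [ 0.5802 -0.2301  0.0654] 332 [ 0.5799 -0.2303  0.0266]
y 156 [ 0.5814 -0.2998  0.0673] [ 0.5813 -0.2999  0.0656] 337 [ 0.5815 -0.3014  0.0263]
p 93 [ 0.4514 -0.1388  0.06  ] [ 0.4512 -0.1387  0.0605] 37 [ 0.4532 -0.1394  0.0265]
p 93 [ 0.471  -0.2997  0.0599] [ 0.471  -0.2997  0.0616] 44 [ 0.4719 -0.2978  0.0265]
rack 1429 ((549.8693237304688, 206.2608642578125), (279.6439208984375, 76.52144622802734), 85.82330322265625) 0.018423857327036334
ball [0.55866969 0.34157277 0.02829623]
tray 3507 ((578.21923828125, -192.92803955078125), (84.47624969482422, 297.5481262207031), 3.3360447883605957) 0.01743593290962689
ball [ 0.56968252 -0.05442646  0.02756588]
spot 736 [0.5573 0.3085 0.0065]
spot 743 [0.553  0.2384 0.0121]
spot 800 [0.5502 0.1706 0.0143]
spot 795 [0.5457 0.1044 0.0063]
[[-0.928  0.373 -0.001]
 [ 0.373  0.928 -0.002]
 [-0.    -0.002 -1.   ]]
vase 1.0715853549266787
pump 1.0715853549266787
```

View pics/crop.png

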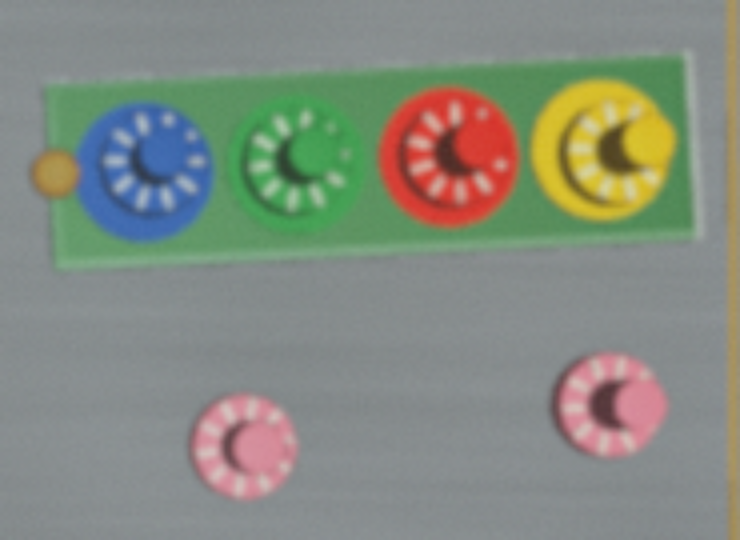

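The crop confirms it: blue, green, red and yellow stand on same-colour coasters from the ball end to the plain end, and both pink ones are off the tray. First I turn the tool so that tool x = world y and tool y = world x.

apply_moves(
  commands=[
    [0, 0, 0, 1],
    [0, 0, 0, 1],
    [0, 0, 0, 1],
    [0, 0, 0, 1],
    [0, 0, 0, 1],
    [0, 0, 0, 1],
    [0, 0, 0, 1],
    [0, 0, 0, 1],
    [0, 0, 0, 1],
    [0, 0, 0, 1],
  ],
  hand=1,
)

```text
clock: 0.93
ee_pos: [0.2519, 0.6259, 0.236]
orientation: [1.621, 2.691, -0.002]
ft_force: [0.3, -0.4, -0.5]
width: 0.999
gripper_force: 0.0
```

apply_moves(
  commands=[
    [0, 0, 0, 1],
    [0, 0, 0, 1],
    [0, 0, 0, 1],
    [0, 0, 0, 1],
    [0, 0, 0, 1],
    [0, 0, 0, 1],
    [0, 0, 0, 1],
    [0, 0, 0, 0.03],
    [0, 0, 0, 0],
    [0, 0, 0, 0],
  ],
)

```text
clock: 1.77
ee_pos: [0.2519, 0.6261, 0.2363]
orientation: [2.221, 2.222, -0.001]
ft_force: [-0.5, 0.1, 0.6]
width: 1.002
gripper_force: 0.0
```

apply_moves(
  commands=[
    [-1, 0.45, 0, 0],
    [-1, 0.45, 0, 0],
    [-1, 0.45, 0, 0],
    [-1, 0.45, 0, 0],
    [-1, 0.45, 0, 0],
    [-1, 0.45, 0, 0],
    [-1, 0.45, 0, 0],
    [-1, 0.45, 0, 0],
    [-1, 0.45, 0, 0],
    [-1, 0.45, 0, 0],
  ],
)

```text
clock: 2.6
ee_pos: [0.3423, 0.425, 0.2366]
orientation: [-2.221, -2.222, -0.0]
ft_force: [0.9, 0.0, -0.9]
width: 1.001
gripper_force: 0.0
```

apply_moves(
  commands=[
    [-1, 0.45, 0, 0],
    [-1, 0.45, 0, 0],
    [-1, 0.45, 0, 0],
    [-1, 0.45, 0, 0],
    [-1, 0.45, 0, 0],
    [-1, 0.45, 0, 0],
    [-1, 0.45, 0, 0],
    [-1, 0.45, 0, 0],
    [-1, 0.45, 0, 0],
    [-1, 0.45, 0, 0],
  ],
)

```text
clock: 3.43
ee_pos: [0.4321, 0.2249, 0.2367]
orientation: [-2.221, -2.222, -0.001]
ft_force: [-0.3, 0.9, 0.2]
width: 0.997
gripper_force: 0.0
```

apply_moves(
  commands=[
    [-1, 0.45, 0, 0],
    [-1, 0.45, 0, 0],
    [-1, 0.45, 0, 0],
    [-1, 0.45, 0, 0],
    [-1, 0.45, 0, 0],
    [-1, 0.45, 0, 0],
    [-1, 0.45, 0, 0],
    [-1, 0.45, 0, 0],
    [-1, 0.45, 0, 0],
    [-1, 0.45, 0, 0],
  ],
)

```text
clock: 4.27
ee_pos: [0.5219, 0.0249, 0.2367]
orientation: [-2.221, -2.222, -0.001]
ft_force: [-0.2, -0.3, -1.0]
width: 1.0
gripper_force: 0.0
```

apply_moves(
  commands=[
    [-1, 0.45, 0, 0],
    [-1, 0.45, 0, 0],
    [-1, 0.45, 0, 0],
    [-1, 0.45, 0, 0],
    [-1, 0.45, 0, 0],
    [-1, 0.45, 0, 0],
    [0, 0, 0, 0],
    [0, 0, 0, 0],
  ],
)

```text
clock: 4.93
ee_pos: [0.5754, -0.0954, 0.2364]
orientation: [2.224, 2.218, -0.0]
ft_force: [-0.6, 0.3, -0.2]
width: 1.002
gripper_force: 0.0
```

```bash
cat >> h.py <<'E'
def wrist(n):
    s=env.state(); d=env.get_image("wrist"); W=np.eye(4); W[:3,:3]=R.from_rotvec(s["orientation"]).as_matrix(); W[:3,3]=s["ee_pos"]
    save(n,d["pixels"]); return d["pixels"],cloud(d,W@d["T_tool_cam"]),d
def near(c,x,y,z0,z1,r=.03):
    m=(np.hypot(c[...,0]-x,c[...,1]-y)<r)&(c[...,2]>z0)&(c[...,2]<z1); p=c[m]
    return len(p), (p.mean(0).round(4), ((p.min(0)+p.max(0))/2).round(4)) if len(p) else None
E
python3 - <<'E'
from h import *
im,c,d=wrist("w1"); print(d["T_tool_cam"].round(3))
for x,y in((.575,-.098),(.5755,-.160),(.580,-.230),(.5815,-.300)): print(near(c,x,y,.06,.08,.02),near(c,x,y,.02,.032))
E
```

```text
[[ 0.001  0.956  0.294  0.079]
 [ 1.    -0.001  0.001  0.001]
 [ 0.001  0.294 -0.956 -0.148]
 [ 0.     0.     0.     1.   ]]
(481, (array([ 0.5777, -0.0977,  0.068 ]), array([ 0.5778, -0.0984,  0.0651]))) (894, (array([ 0.5775, -0.0927,  0.0264]), array([ 0.5774, -0.0974,  0.026 ])))
(437, (array([ 0.5785, -0.1599,  0.0676]), array([ 0.5787, -0.1613,  0.0656]))) (811, (array([ 0.5784, -0.1545,  0.0263]), array([ 0.5784, -0.1592,  0.0259])))
(0, None) (595, (array([ 0.5827, -0.2193,  0.0261]), array([ 0.5829, -0.2201,  0.026 ])))
(35, (array([ 0.584 , -0.2917,  0.0619]), array([ 0.5837, -0.2922,  0.0622]))) (687, (array([ 0.5843, -0.2939,  0.0261]), array([ 0.5844, -0.2985,  0.0261])))
```

View pics/w1.png

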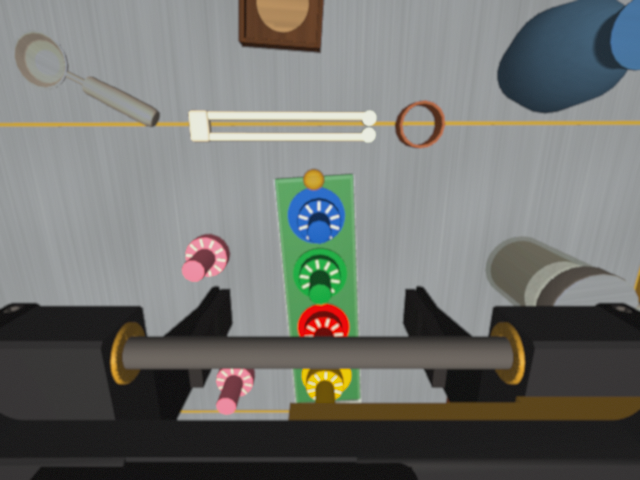

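The wrist view shows the four tray stamps clear between the open fingers. The pump bottle at right (530,270) is well off the finger line. Descending on blue.

apply_moves(
  commands=[
    [-0.12, 0.05, 1, 0],
    [0, 0, 1, 0],
    [0, 0, 1, 0],
    [0, 0, 1, 0],
    [0, 0, 1, 0],
    [0, 0, 1, 0],
    [0, 0, 1, 0],
    [0, 0, 1, 0],
    [0, 0, 1, 0],
    [0, 0, 0.57, 0],
  ],
)

```text
clock: 5.82
ee_pos: [0.5751, -0.0943, 0.0431]
orientation: [-2.217, -2.221, 0.002]
ft_force: [0.2, -0.9, -0.2]
width: 0.998
gripper_force: 0.0
```

apply_moves(
  commands=[
    [0, 0, 0, 0],
    [0, 0, 0, 0],
    [0, 0, 0, 0],
  ],
)

```text
clock: 6.07
ee_pos: [0.5773, -0.0962, 0.0462]
orientation: [2.221, 2.22, 0.002]
ft_force: [-0.8, -0.5, 1.0]
width: 0.999
gripper_force: 0.0
```

apply_moves(
  commands=[
    [0, 0, 0, 0],
    [0, 0, 0, 0],
    [0, 0, 0, 0],
    [0, 0, 0, 0],
    [0, 0, 0, 0],
    [0, 0, 0, 0],
    [0, 0, 0, 0],
    [0, 0, 0, 0],
    [0, 0, 0, 0],
    [0, 0, 0, 0],
  ],
  hand=0,
)

```text
clock: 6.9
ee_pos: [0.5764, -0.0965, 0.0451]
orientation: [-2.222, -2.22, 0.0]
ft_force: [-0.8, 1.7, 0.2]
width: 0.327
gripper_force: 0.0
```

apply_moves(
  commands=[
    [0, 0, 0, 0],
    [0, 0, 0, 0],
    [0, 0, 0, 0],
    [0, 0, 0, 0],
    [0, 0, 0, 0],
    [0, 0, 0, 0],
  ],
  hand=0,
)

```text
clock: 7.4
ee_pos: [0.5764, -0.0965, 0.0451]
orientation: [-2.222, -2.22, -0.0]
ft_force: [0.9, -0.8, -0.5]
width: 0.255
gripper_force: 30.0
```

apply_moves(
  commands=[
    [0, 0, -0.5, 0],
    [0, 0, -1, 0],
    [0, 0, -1, 0],
    [0, 0, -1, 0],
    [0, 0, -1, 0],
    [0, 0, -0.5, 0],
    [0, 0, 0, 0],
  ],
)

```text
clock: 7.98
ee_pos: [0.5779, -0.0969, 0.1479]
orientation: [2.22, 2.218, 0.006]
ft_force: [0.3, 0.9, -1.6]
width: 0.256
gripper_force: 30.0
```

apply_moves(
  commands=[
    [0.5, -0.1, 0, 0],
    [1, -0.2, 0, 0],
    [1, -0.2, 0, 0],
    [1, -0.2, 0, 0],
    [1, -0.2, 0, 0],
    [1, -0.2, 0, 0],
    [1, -0.2, 0, 0],
    [1, -0.2, 0, 0],
    [1, -0.12, 0, 0],
    [1, 0, 0, 0],
  ],
)

```text
clock: 8.82
ee_pos: [0.5419, 0.0952, 0.1434]
orientation: [-2.22, -2.219, 0.005]
ft_force: [0.5, 0.3, -1.4]
width: 0.256
gripper_force: 30.0
```

apply_moves(
  commands=[
    [0.6, 0, 0, 0],
    [0, 0, 0, 0],
    [0, 0, 0, 0],
    [0, 0, 0, 0],
  ],
)

```text
clock: 9.15
ee_pos: [0.5439, 0.104, 0.1447]
orientation: [2.224, 2.218, -0.002]
ft_force: [-0.3, -0.5, -1.1]
width: 0.253
gripper_force: 30.0
```

```bash
python3 - <<'E'
from h import *
im,c,d=wrist("w2"); h=cv2.cvtColor(im,cv2.COLOR_RGB2HSV)
np.savez("w2",c=c)
for x,y in((.5427,.1046),(.5476,.1724),(.5525,.24),(.5573,.308)):
    m=(np.hypot(c[...,0]-x,c[...,1]-y)<.031)&(c[...,2]<.0085)&(c[...,2]>.002)&(h[...,2]>95)
    p=c[m]; print(len(p), p.mean(0).round(4) if len(p) else 0, cv2.minAreaRect(p[:,:2].astype(np.float32)*1000)[:2] if len(p) else 0)
m=(c[...,2]>.016)&(c[...,2]<.024)&(c[...,1]>.13)&(c[...,1]<.38)&(abs(c[...,0]-.55)<.06)
print(m.sum(),cv2.minAreaRect(c[m][:,:2].astype(np.float32)*1000))
E
```

```text
3440 [0.5425 0.1093 0.0056] ((542.2805786132812, 108.6869888305664), (61.24361801147461, 50.938011169433594))
5083 [0.5476 0.1732 0.0057] ((547.6953735351562, 172.4510498046875), (61.33525466918945, 61.42300796508789))
6366 [0.5525 0.2408 0.0057] ((552.72265625, 240.10882568359375), (61.51972961425781, 61.364261627197266))
0 0 0
4250 ((551.3870239257812, 200.37811279296875), (146.31016540527344, 76.27999877929688), 85.82469177246094)
```

View pics/w2.png

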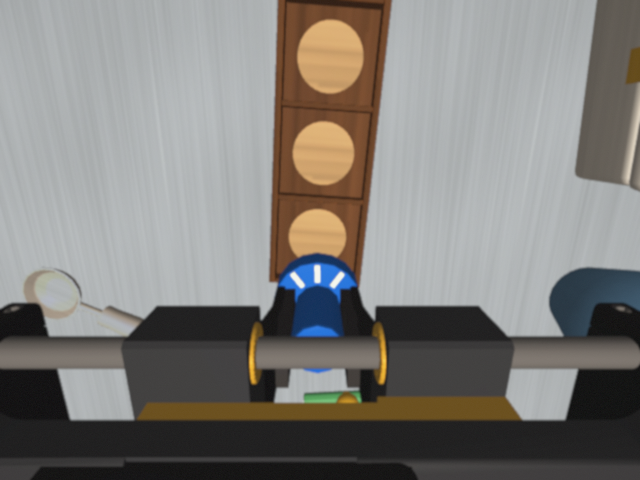

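Blue hangs upright in the hand at (318,300), and the rack's compartments line up ahead of it at (323,152) and (330,56). Lowering.

apply_moves(
  commands=[
    [0.08, 0, 0.5, 0],
    [0, 0, 1, 0],
    [0, 0, 1, 0],
    [0, 0, 1, 0],
    [0, 0, 0.6, 0],
    [0, 0, 0.4, 0],
    [0, 0, 0.3, 0],
    [0, 0, 0.2, 0],
    [0, 0, 0.05, 0],
    [0, 0, 0, 0],
  ],
)

```text
clock: 10.03
ee_pos: [0.5446, 0.1071, 0.0444]
orientation: [2.222, 2.22, 0.001]
ft_force: [0.2, -1.1, -1.9]
width: 0.256
gripper_force: 30.0
```

apply_moves(
  commands=[
    [0, 0, 0, 0],
    [0, 0, 0, 0],
  ],
)

```text
clock: 10.2
ee_pos: [0.5447, 0.1073, 0.0448]
orientation: [2.222, 2.22, 0.002]
ft_force: [-0.4, -0.2, -0.6]
width: 0.254
gripper_force: 30.0
```

apply_moves(
  commands=[
    [-0.05, 0, 0.06, 0],
    [0, 0, 0.06, 0],
    [0, 0, 0, 0],
    [0, 0, 0, 0],
  ],
)

```text
clock: 10.53
ee_pos: [0.5445, 0.1061, 0.0421]
orientation: [2.222, 2.22, 0.001]
ft_force: [-0.2, 0.1, 1.0]
width: 0.251
gripper_force: 30.0
```

apply_moves(
  commands=[
    [0, 0, 0, 0],
    [0, 0, 0, 0],
    [0, 0, 0, 0],
    [0, 0, 0, 0],
    [0, 0, 0, 0],
    [0, 0, 0, 0],
    [0, 0, 0, 0],
    [0, 0, 0, 0],
  ],
  hand=0.7,
)

```text
clock: 11.2
ee_pos: [0.5442, 0.1061, 0.0417]
orientation: [-2.222, -2.22, 0.0]
ft_force: [0.3, 0.3, 0.3]
width: 0.679
gripper_force: 0.0
```

apply_moves(
  commands=[
    [0, 0, -0.5, 0],
    [0, 0, -1, 0],
    [0, 0, -1, 0],
    [0, 0, -1, 0],
    [0, 0, -1, 0],
    [0, 0, -0.6, 0],
  ],
)

```text
clock: 11.7
ee_pos: [0.5452, 0.1061, 0.1465]
orientation: [2.222, 2.219, 0.005]
ft_force: [-0.2, 0.6, -0.1]
width: 0.702
gripper_force: 0.0
```

apply_moves(
  commands=[
    [-0.5, 0.1, 0, 0],
    [-1, 0.2, 0, 0],
    [-1, 0.2, 0, 0],
    [-1, 0.2, 0, 0],
    [-1, 0.2, 0, 0],
    [-1, 0.2, 0, 0],
    [-1, 0.2, 0, 0],
    [-1, 0.2, 0, 0],
    [-1, 0.14, 0, 0],
    [-1, 0, 0, 0],
  ],
)

```text
clock: 12.53
ee_pos: [0.5765, -0.0858, 0.1427]
orientation: [-2.223, -2.22, 0.002]
ft_force: [0.7, 0.7, -0.8]
width: 0.702
gripper_force: 0.0
```

apply_moves(
  commands=[
    [-1, 0, 0, 0],
    [-1, 0, 0, 0],
    [-1, 0, 0, 0],
    [-0.82, 0, 0, 0],
    [0, 0, 0, 0],
    [0, 0, 0, 0],
    [0, 0, 0, 0],
    [0, 0, 0, 0],
  ],
)

```text
clock: 13.2
ee_pos: [0.5767, -0.1587, 0.1432]
orientation: [-2.219, -2.222, -0.0]
ft_force: [-0.1, 0.6, -0.2]
width: 0.702
gripper_force: 0.0
```

apply_moves(
  commands=[
    [-0.05, 0, 0.5, 0],
    [0, 0, 1, 0],
    [0, 0, 1, 0],
    [0, 0, 1, 0],
    [0, 0, 1, 0],
    [0, 0, 0.4, 0],
    [0, 0, 0, 0],
    [0, 0, 0, 0],
    [0, 0, 0, 0],
    [0, 0, 0, 0],
  ],
)

```text
clock: 14.03
ee_pos: [0.5777, -0.1615, 0.0469]
orientation: [2.221, 2.219, 0.002]
ft_force: [-0.5, 0.7, 0.3]
width: 0.7
gripper_force: 0.0
```

apply_moves(
  commands=[
    [0, 0, 0, 0],
    [0, 0, 0, 0],
    [0, 0, 0, 0],
    [0, 0, 0, 0],
    [0, 0, 0, 0],
    [0, 0, 0, 0],
    [0, 0, 0, 0],
    [0, 0, 0, 0],
    [0, 0, 0, 0],
    [0, 0, 0, 0],
  ],
  hand=0,
)

```text
clock: 14.87
ee_pos: [0.5769, -0.1613, 0.0457]
orientation: [2.222, 2.22, 0.0]
ft_force: [-0.8, -0.3, 0.0]
width: 0.256
gripper_force: 30.0
```

apply_moves(
  commands=[
    [0, 0, 0, 0],
  ],
)

```text
clock: 14.95
ee_pos: [0.5768, -0.1613, 0.0457]
orientation: [2.222, 2.22, 0.0]
ft_force: [0.1, 0.3, 0.2]
width: 0.255
gripper_force: 30.0
```

apply_moves(
  commands=[
    [0, 0, -0.5, 0],
    [0, 0, -1, 0],
    [0, 0, -1, 0],
    [0, 0, -1, 0],
    [0, 0, -1, 0],
    [0, 0, -0.5, 0],
    [0, 0, 0, 0],
  ],
)

```text
clock: 15.53
ee_pos: [0.5782, -0.1619, 0.1485]
orientation: [2.22, 2.217, 0.005]
ft_force: [0.1, -0.7, -0.6]
width: 0.256
gripper_force: 30.0
```

apply_moves(
  commands=[
    [0.5, -0.1, 0, 0],
    [1, -0.2, 0, 0],
    [1, -0.2, 0, 0],
    [1, -0.2, 0, 0],
    [1, -0.2, 0, 0],
    [1, -0.2, 0, 0],
    [1, -0.2, 0, 0],
    [1, -0.11, 0, 0],
    [1, 0, 0, 0],
    [1, 0, 0, 0],
  ],
)

```text
clock: 16.37
ee_pos: [0.5469, 0.0306, 0.1441]
orientation: [-2.22, -2.219, 0.004]
ft_force: [-0.6, -0.1, -1.0]
width: 0.257
gripper_force: 30.0
```

apply_moves(
  commands=[
    [1, 0, 0, 0],
    [1, 0, 0, 0],
    [1, 0, 0, 0],
    [1, 0, 0, 0],
    [1, 0, 0, 0],
    [1, 0, 0, 0],
    [1, 0, 0, 0],
    [0.15, 0, 0, 0],
    [0, 0, 0, 0],
    [0, 0, 0, 0],
  ],
)

```text
clock: 17.2
ee_pos: [0.5479, 0.1709, 0.1447]
orientation: [-2.222, -2.22, 0.004]
ft_force: [0.3, -0.7, -0.5]
width: 0.254
gripper_force: 30.0
```

apply_moves(
  commands=[
    [0, 0, 0.5, 0],
    [0, 0, 1, 0],
    [0, 0, 1, 0],
    [0, 0, 1, 0],
    [0, 0, 0.6, 0],
    [0, 0, 0.4, 0],
    [0, 0, 0.3, 0],
    [0, 0, 0.2, 0],
    [0, 0, 0, 0],
    [0, 0, 0, 0],
  ],
)

```text
clock: 18.03
ee_pos: [0.5494, 0.1717, 0.0462]
orientation: [2.222, 2.22, 0.002]
ft_force: [-0.8, 0.1, -0.1]
width: 0.256
gripper_force: 30.0
```

apply_moves(
  commands=[
    [0, 0, 0.08, 0],
    [0, 0, 0.07, 0],
    [0, 0, 0, 0],
    [0, 0, 0, 0],
  ],
)

```text
clock: 18.37
ee_pos: [0.5489, 0.1719, 0.0429]
orientation: [-2.222, -2.221, -0.001]
ft_force: [0.3, 0.8, -1.3]
width: 0.252
gripper_force: 30.0
```

apply_moves(
  commands=[
    [0, 0, 0, 0],
    [0, 0, 0, 0],
    [0, 0, 0, 0],
    [0, 0, 0, 0],
    [0, 0, 0, 0],
    [0, 0, 0, 0],
    [0, 0, 0, 0],
    [0, 0, 0, 0],
  ],
  hand=0.7,
)

```text
clock: 19.03
ee_pos: [0.5489, 0.1717, 0.0427]
orientation: [-2.222, -2.22, -0.0]
ft_force: [-0.1, 0.2, 0.5]
width: 0.686
gripper_force: 0.0
```

apply_moves(
  commands=[
    [0, 0, -0.5, 0],
    [0, 0, -1, 0],
    [0, 0, -1, 0],
    [0, 0, -1, 0],
    [0, 0, -1, 0],
    [0, 0, -0.6, 0],
    [0, 0, 0, 0],
  ],
)

```text
clock: 19.62
ee_pos: [0.5507, 0.1721, 0.1479]
orientation: [2.221, 2.219, 0.009]
ft_force: [-0.3, -0.1, 0.1]
width: 0.701
gripper_force: 0.0
```

apply_moves(
  commands=[
    [-0.5, 0.1, 0, 0],
    [-1, 0.2, 0, 0],
    [-1, 0.2, 0, 0],
    [-1, 0.2, 0, 0],
    [-1, 0.2, 0, 0],
    [-1, 0.2, 0, 0],
    [-1, 0.2, 0, 0],
    [-1, 0.2, 0, 0],
    [-1, 0.13, 0, 0],
    [-1, 0, 0, 0],
  ],
)

```text
clock: 20.45
ee_pos: [0.5806, -0.0203, 0.1431]
orientation: [-2.222, -2.219, 0.004]
ft_force: [-0.5, 0.2, -0.0]
width: 0.703
gripper_force: 0.0
```

apply_moves(
  commands=[
    [-1, 0, 0, 0],
    [-1, 0, 0, 0],
    [-1, 0, 0, 0],
    [-1, 0, 0, 0],
    [-1, 0, 0, 0],
    [-1, 0, 0, 0],
    [-1, 0, 0, 0],
    [-1, 0, 0, 0],
    [-1, 0, 0, 0],
    [-1, 0, 0, 0],
  ],
)

```text
clock: 21.28
ee_pos: [0.5795, -0.2198, 0.1429]
orientation: [-2.221, -2.218, 0.003]
ft_force: [0.8, -0.3, -0.2]
width: 0.698
gripper_force: 0.0
```

apply_moves(
  commands=[
    [-0.6, 0, 0, 0],
    [0, 0, 0, 0],
    [0, 0, 0, 0],
    [0, 0, 0, 0],
    [0, 0, 0, 0],
  ],
)

```text
clock: 21.7
ee_pos: [0.5813, -0.2284, 0.1442]
orientation: [-2.219, -2.222, -0.001]
ft_force: [-0.2, -0.7, -0.4]
width: 0.702
gripper_force: 0.0
```

apply_moves(
  commands=[
    [0, 0, 0.5, 0],
    [0, 0, 1, 0],
    [0, 0, 1, 0],
    [0, 0, 1, 0],
    [0, 0, 1, 0],
    [0, 0, 0.45, 0],
    [0, 0, 0, 0],
    [0, 0, 0, 0],
    [0, 0, 0, 0],
    [0, 0, 0, 0],
  ],
)

```text
clock: 22.53
ee_pos: [0.582, -0.2306, 0.047]
orientation: [2.221, 2.219, 0.002]
ft_force: [0.4, -0.9, 0.4]
width: 0.7
gripper_force: 0.0
```

apply_moves(
  commands=[
    [0, 0, 0, 0],
    [0, 0, 0, 0],
    [0, 0, 0, 0],
    [0, 0, 0, 0],
    [0, 0, 0, 0],
    [0, 0, 0, 0],
    [0, 0, 0, 0],
    [0, 0, 0, 0],
    [0, 0, 0, 0],
    [0, 0, 0, 0],
  ],
  hand=0,
)

```text
clock: 23.37
ee_pos: [0.5812, -0.2303, 0.0457]
orientation: [-2.222, -2.22, -0.0]
ft_force: [0.8, 0.5, -0.1]
width: 0.253
gripper_force: 30.0
```

apply_moves(
  commands=[
    [0, 0, 0, 0],
  ],
)

```text
clock: 23.45
ee_pos: [0.5812, -0.2303, 0.0457]
orientation: [2.222, 2.22, 0.0]
ft_force: [-0.4, -0.5, -0.1]
width: 0.255
gripper_force: 30.0
```

apply_moves(
  commands=[
    [0, 0, -0.5, 0],
    [0, 0, -1, 0],
    [0, 0, -1, 0],
    [0, 0, -1, 0],
    [0, 0, -1, 0],
    [0, 0, -0.5, 0],
    [0, 0, 0, 0],
  ],
)

```text
clock: 24.03
ee_pos: [0.5824, -0.2311, 0.1486]
orientation: [2.22, 2.217, 0.004]
ft_force: [0.1, -0.8, -0.5]
width: 0.257
gripper_force: 30.0
```

apply_moves(
  commands=[
    [0.5, -0.1, 0, 0],
    [1, -0.2, 0, 0],
    [1, -0.2, 0, 0],
    [1, -0.2, 0, 0],
    [1, -0.2, 0, 0],
    [1, -0.2, 0, 0],
    [1, -0.2, 0, 0],
    [1, -0.09, 0, 0],
    [1, 0, 0, 0],
    [1, 0, 0, 0],
  ],
)

```text
clock: 24.87
ee_pos: [0.5516, -0.0383, 0.1441]
orientation: [-2.22, -2.219, 0.004]
ft_force: [0.6, -0.1, -1.2]
width: 0.259
gripper_force: 30.0
```

apply_moves(
  commands=[
    [1, 0, 0, 0],
    [1, 0, 0, 0],
    [1, 0, 0, 0],
    [1, 0, 0, 0],
    [1, 0, 0, 0],
    [1, 0, 0, 0],
    [1, 0, 0, 0],
    [1, 0, 0, 0],
    [1, 0, 0, 0],
    [1, 0, 0, 0],
  ],
)

```text
clock: 25.7
ee_pos: [0.5517, 0.1611, 0.144]
orientation: [-2.22, -2.22, 0.005]
ft_force: [0.7, -0.3, -1.1]
width: 0.258
gripper_force: 30.0
```

apply_moves(
  commands=[
    [1, 0, 0, 0],
    [1, 0, 0, 0],
    [1, 0, 0, 0],
    [1, 0, 0, 0],
    [0, 0, 0, 0],
    [0, 0, 0, 0],
  ],
)

```text
clock: 26.2
ee_pos: [0.5518, 0.2412, 0.1439]
orientation: [-2.218, -2.223, 0.005]
ft_force: [0.5, -0.6, -1.0]
width: 0.254
gripper_force: 30.0
```

apply_moves(
  commands=[
    [0, 0, 0.5, 0],
    [0, 0, 1, 0],
    [0, 0, 1, 0],
    [0, 0, 1, 0],
    [0, 0, 0.6, 0],
    [0, 0, 0.4, 0],
    [0, 0, 0.3, 0],
    [0, 0, 0.2, 0],
    [0, 0, 0, 0],
    [0, 0, 0, 0],
  ],
)

```text
clock: 27.03
ee_pos: [0.5542, 0.2398, 0.0463]
orientation: [2.222, 2.22, 0.002]
ft_force: [-0.0, 0.6, -0.2]
width: 0.259
gripper_force: 30.0
```

apply_moves(
  commands=[
    [0, 0, 0.08, 0],
    [0, 0, 0.07, 0],
    [0, 0, 0, 0],
    [0, 0, 0, 0],
  ],
)

```text
clock: 27.37
ee_pos: [0.5538, 0.2398, 0.0429]
orientation: [2.222, 2.221, 0.001]
ft_force: [0.4, -0.2, -0.8]
width: 0.253
gripper_force: 30.0
```

apply_moves(
  commands=[
    [0, 0, 0, 0],
    [0, 0, 0, 0],
    [0, 0, 0, 0],
    [0, 0, 0, 0],
    [0, 0, 0, 0],
    [0, 0, 0, 0],
    [0, 0, 0, 0],
    [0, 0, 0, 0],
  ],
  hand=0.7,
)

```text
clock: 28.03
ee_pos: [0.5538, 0.2397, 0.0427]
orientation: [-2.222, -2.22, -0.0]
ft_force: [0.5, -0.1, 0.0]
width: 0.688
gripper_force: 0.0
```

apply_moves(
  commands=[
    [0, 0, -0.5, 0],
    [0, 0, -1, 0],
    [0, 0, -1, 0],
    [0, 0, -1, 0],
    [0, 0, -1, 0],
    [0, 0, -0.6, 0],
    [0, 0, 0, 0],
  ],
)

```text
clock: 28.62
ee_pos: [0.5556, 0.2403, 0.1481]
orientation: [2.222, 2.219, 0.009]
ft_force: [-0.1, 0.7, 0.3]
width: 0.699
gripper_force: 0.0
```

apply_moves(
  commands=[
    [-0.5, 0.1, 0, 0],
    [-1, 0.2, 0, 0],
    [-1, 0.2, 0, 0],
    [-1, 0.2, 0, 0],
    [-1, 0.2, 0, 0],
    [-1, 0.2, 0, 0],
    [-1, 0.2, 0, 0],
    [-1, 0.15, 0, 0],
    [-1, 0, 0, 0],
    [-1, 0, 0, 0],
  ],
)

```text
clock: 29.45
ee_pos: [0.5814, 0.0476, 0.143]
orientation: [-2.222, -2.219, 0.005]
ft_force: [0.3, 0.3, -0.5]
width: 0.702
gripper_force: 0.0
```

apply_moves(
  commands=[
    [-1, 0, 0, 0],
    [-1, 0, 0, 0],
    [-1, 0, 0, 0],
    [-1, 0, 0, 0],
    [-1, 0, 0, 0],
    [-1, 0, 0, 0],
    [-1, 0, 0, 0],
    [-1, 0, 0, 0],
    [-1, 0, 0, 0],
    [-1, 0, 0, 0],
  ],
)

```text
clock: 30.28
ee_pos: [0.5808, -0.1519, 0.143]
orientation: [-2.222, -2.218, 0.004]
ft_force: [0.1, 0.7, -0.4]
width: 0.697
gripper_force: 0.0
```

apply_moves(
  commands=[
    [-1, 0, 0, 0],
    [-1, 0, 0, 0],
    [-1, 0, 0, 0],
    [-1, 0, 0, 0],
    [-1, 0, 0, 0],
    [-1, 0, 0, 0],
    [-1, 0, 0, 0],
    [-0.5, 0, 0, 0],
    [0, 0, 0, 0],
    [0, 0, 0, 0],
  ],
)

```text
clock: 31.12
ee_pos: [0.5813, -0.3002, 0.1436]
orientation: [-2.222, -2.218, 0.001]
ft_force: [1.2, 1.3, 0.1]
width: 0.698
gripper_force: 0.0
```

apply_moves(
  commands=[
    [0, 0, 0.5, 0],
    [0, 0, 1, 0],
    [0, 0, 1, 0],
    [0, 0, 1, 0],
    [0, 0, 1, 0],
    [0, 0, 0.45, 0],
    [0, 0, 0, 0],
    [0, 0, 0, 0],
    [0, 0, 0, 0],
    [0, 0, 0, 0],
  ],
)

```text
clock: 31.95
ee_pos: [0.5831, -0.3006, 0.0471]
orientation: [2.221, 2.219, 0.001]
ft_force: [-0.2, -0.5, -0.1]
width: 0.701
gripper_force: 0.0
```

apply_moves(
  commands=[
    [0, 0, 0, 0],
    [0, 0, 0, 0],
    [0, 0, 0, 0],
    [0, 0, 0, 0],
    [0, 0, 0, 0],
    [0, 0, 0, 0],
    [0, 0, 0, 0],
    [0, 0, 0, 0],
    [0, 0, 0, 0],
    [0, 0, 0, 0],
  ],
  hand=0,
)

```text
clock: 32.78
ee_pos: [0.5823, -0.3003, 0.0457]
orientation: [2.222, 2.22, 0.0]
ft_force: [-0.2, -0.7, -0.2]
width: 0.253
gripper_force: 30.0
```

apply_moves(
  commands=[
    [0, 0, 0, 0],
    [0, 0, -0.5, 0],
    [0, 0, -1, 0],
    [0, 0, -1, 0],
    [0, 0, -1, 0],
    [0, 0, -1, 0],
    [0, 0, -0.5, 0],
    [0, 0, 0, 0],
  ],
)

```text
clock: 33.45
ee_pos: [0.5835, -0.3013, 0.1487]
orientation: [2.219, 2.217, 0.003]
ft_force: [0.3, -0.7, -0.6]
width: 0.259
gripper_force: 30.0
```

apply_moves(
  commands=[
    [0.5, -0.1, 0, 0],
    [1, -0.2, 0, 0],
    [1, -0.2, 0, 0],
    [1, -0.2, 0, 0],
    [1, -0.2, 0, 0],
    [1, -0.2, 0, 0],
    [1, -0.1, 0, 0],
    [1, 0, 0, 0],
    [1, 0, 0, 0],
    [1, 0, 0, 0],
  ],
)

```text
clock: 34.28
ee_pos: [0.5567, -0.1081, 0.144]
orientation: [-2.219, -2.219, 0.003]
ft_force: [0.5, 1.4, -0.9]
width: 0.256
gripper_force: 30.0
```

apply_moves(
  commands=[
    [1, 0, 0, 0],
    [1, 0, 0, 0],
    [1, 0, 0, 0],
    [1, 0, 0, 0],
    [1, 0, 0, 0],
    [1, 0, 0, 0],
    [1, 0, 0, 0],
    [1, 0, 0, 0],
    [1, 0, 0, 0],
    [1, 0, 0, 0],
  ],
)

```text
clock: 35.12
ee_pos: [0.5566, 0.0913, 0.144]
orientation: [-2.22, -2.22, 0.005]
ft_force: [0.1, -0.1, -0.6]
width: 0.256
gripper_force: 30.0
```

apply_moves(
  commands=[
    [1, 0, 0, 0],
    [1, 0, 0, 0],
    [1, 0, 0, 0],
    [1, 0, 0, 0],
    [1, 0, 0, 0],
    [1, 0, 0, 0],
    [1, 0, 0, 0],
    [1, 0, 0, 0],
    [1, 0, 0, 0],
    [1, 0, 0, 0],
  ],
)

```text
clock: 35.95
ee_pos: [0.5567, 0.2908, 0.1438]
orientation: [-2.221, -2.22, 0.006]
ft_force: [0.7, -1.1, -1.0]
width: 0.254
gripper_force: 30.0
```

apply_moves(
  commands=[
    [0.9, 0, 0, 0],
    [0, 0, 0, 0],
    [0, 0, 0, 0],
    [0, 0, 0, 0],
  ],
)

```text
clock: 36.28
ee_pos: [0.5583, 0.3065, 0.145]
orientation: [2.223, 2.219, -0.003]
ft_force: [-0.8, -1.0, -1.1]
width: 0.258
gripper_force: 30.0
```

apply_moves(
  commands=[
    [0, 0, 0.5, 0],
    [0, 0, 1, 0],
    [0, 0, 1, 0],
    [0, 0, 1, 0],
    [0, 0, 0.6, 0],
    [0, 0, 0.4, 0],
    [0, 0, 0.3, 0],
    [0, 0, 0.2, 0],
    [0, 0, 0, 0],
    [0, 0, 0, 0],
  ],
)

```text
clock: 37.12
ee_pos: [0.5593, 0.3078, 0.0463]
orientation: [2.222, 2.22, 0.002]
ft_force: [0.3, -0.4, 0.0]
width: 0.259
gripper_force: 30.0
```

apply_moves(
  commands=[
    [0, 0, 0.08, 0],
    [0, 0, 0.07, 0],
    [0, 0, 0, 0],
    [0, 0, 0, 0],
  ],
)

```text
clock: 37.45
ee_pos: [0.5588, 0.3079, 0.043]
orientation: [-2.222, -2.221, -0.001]
ft_force: [0.1, 0.5, -0.5]
width: 0.255
gripper_force: 30.0
```

apply_moves(
  commands=[
    [0, 0, 0, 0],
    [0, 0, 0, 0],
    [0, 0, 0, 0],
    [0, 0, 0, 0],
    [0, 0, 0, 0],
    [0, 0, 0, 0],
    [0, 0, 0, 0],
    [0, 0, 0, 0],
  ],
  hand=0.7,
)

```text
clock: 38.12
ee_pos: [0.5588, 0.3077, 0.0427]
orientation: [-2.222, -2.22, -0.0]
ft_force: [0.4, 0.0, 0.3]
width: 0.683
gripper_force: 0.0
```

apply_moves(
  commands=[
    [0, 0, -0.5, 0],
    [0, 0, -1, 0],
    [0, 0, -1, 0],
    [0, 0, -1, 0],
    [0, 0, -1, 0],
    [0, 0, -1, 0],
    [-1, -0.5, -1, 0],
    [-1, -0.5, -1, 0],
    [0, 0, 0, 0],
    [0, 0, 0, 0],
  ],
)

```text
clock: 38.95
ee_pos: [0.5395, 0.2668, 0.195]
orientation: [2.225, 2.218, 0.006]
ft_force: [0.4, -0.5, -0.1]
width: 0.701
gripper_force: 0.0
```

apply_moves(
  commands=[
    [-1, 0, 0, 0],
    [-1, 0, 0, 0],
    [-1, 0, 0, 0],
    [-1, 0, 0, 0],
    [-1, 0, 0, 0],
    [-1, 0, 0, 0],
    [-1, 0, 0, 0],
    [-1, 0, 0, 0],
    [-1, 0, 0, 0],
    [-1, 0, 0, 0],
  ],
)

```text
clock: 39.78
ee_pos: [0.5385, 0.0678, 0.1921]
orientation: [-2.22, -2.221, 0.001]
ft_force: [-0.8, -0.5, 0.7]
width: 0.701
gripper_force: 0.0
```

apply_moves(
  commands=[
    [-1, 0, 0, 0],
    [-1, 0, 0, 0],
    [-1, 0, 0, 0],
    [-1, 0, 0, 0],
    [-1, 0, 0, 0],
    [-1, 0, 0, 0],
    [-1, 0, 0, 0],
    [0, 0, 0, 0],
    [0, 0, 0, 0],
    [0, 0, 0, 0],
  ],
)

```text
clock: 40.62
ee_pos: [0.5387, -0.0708, 0.1922]
orientation: [-2.22, -2.221, 0.0]
ft_force: [0.3, 0.9, 0.3]
width: 0.703
gripper_force: 0.0
```

```bash
python3 - <<'E'
from h import *
d=env.get_image("top"); c=cloud(d,d["cam_to_world"]); im=d["pixels"]; save("top2c",cv2.resize(im[150:290,90:300],None,fx=3.5,fy=3.5))
Rm=R.from_euler("z",-4.18,degrees=True).as_matrix()
for n,x,y in(("b",.5427,.1046),("g",.5476,.1724),("r",.5525,.24),("y",.5573,.308)):
    for z0,z1 in((.055,.08),(.018,.03)):
        k,p=near(c,x,y,z0,z1,.03)
        if k: print(n,k,p[1],((p[1]-[.5499,.2063,0])@Rm).round(4), p[0][2])
E
```

```text
b 148 [0.5435 0.1043 0.0621] [ 0.0011 -0.1022  0.0621] 0.0643
b 371 [0.5434 0.1042 0.0239] [ 0.001  -0.1023  0.0239] 0.0227
g 147 [0.548  0.1719 0.0633] [ 0.0006 -0.0344  0.0633] 0.0644
g 359 [0.5479 0.1718 0.0241] [ 0.0005 -0.0346  0.0241] 0.0229
r 158 [0.5523 0.2385 0.0633] [0.     0.0323 0.0633] 0.0642
r 347 [0.5525 0.2387 0.0238] [0.0002 0.0325 0.0238] 0.0229
y 161 [0.5569 0.3057 0.0622] [-0.0003  0.0996  0.0622] 0.0639
y 369 [0.557  0.3107 0.0241] [-0.0005  0.1046  0.0241] 0.023
```

View pics/top2c.png

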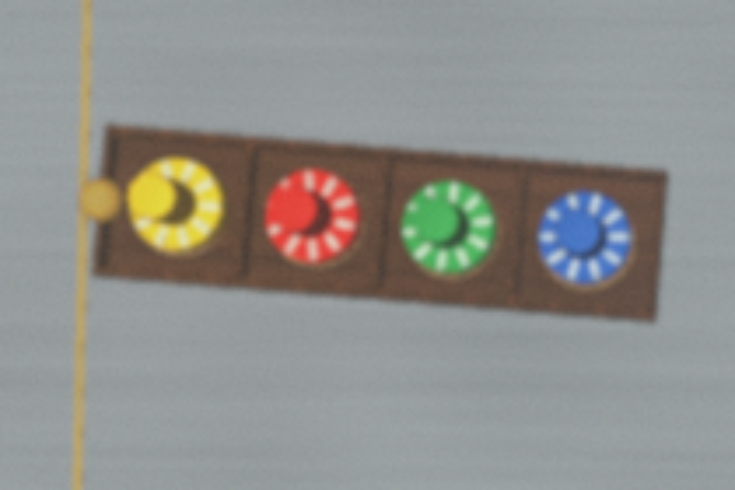

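All four stamps stand upright and centred in the rack: yellow (176,205) beside the ball, then red (312,215), green (448,228) and blue (585,237). Tops are about 3 mm lower than on the tray, so each stamp is down on the floor.

```bash
python3 -c "
from rig import env
print(env.hand_in())"
```

```text
the job is handed in; nothing more can be done
None
```

The job is handed in: the last picture shows all four stamps upright on the rack floor in reverse order (from the rack's ball: yellow, red, green, blue), each within about 3 mm of its compartment centre; the hand-in gave no verdict.

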